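# Flip the job marker of the polished watch case

## Robot

A 7-joint arm with a two-finger parallel gripper is mounted at the origin on the work surface. World frame = base frame: x ahead of the robot, y to its left, z up, the work surface at z = 0. Lengths are in m, angles in rad, forces in N, time in s.
With the tool pointing down it reaches from about 0.4 to 0.85 m from the base axis. Payload 4.5 kg.
Tool frame: the origin (TCP) lies midway between the tips of the shut fingers; the grasp point (between the pads) lies 19 mm behind it; z points along the fingers, y is the direction in which the jaws open and shut (so a half turn about z gives the same grasp; the last joint's range is limited). The gripper opens to 88 mm and grips with 3 to 60 N. Pads are 18 mm wide; open, the fingers measure 123 mm over their backs; the gripper's body (75 mm by 187 mm) begins 45 mm behind the grasp point.
Start: joints at [-1.072, 0.689, -0.195, 1.565, 0.157, 0.902, -0.215], TCP at [0.28, 0.559, 0.239] pointing down, gripper open.
Joint ranges: [-3.01, 3.01], [-0.46, 2.08], [-1.47, 1.51], [0.13, 2.56], [-1, 4.14], [0.04, 2.09], [-2.66, 2.66]. Speed limits (rad/s): [2.57, 2.57, 3.14, 3.14, 3.14, 3.14, 3.14].

## Interface

Orientations are given as a unit quaternion [x, y, z, w].
In Python, from plant import r gives the robot as it stands. The module is installed in compiled form; this text tells all that it offers.
- The arm moves only by the shell command python3 -m jog 'ROWS' [FORCE]. ROWS is JSON, a list of rows, each an object with "translation": the shift along the tool's x, y, z in units of 40 mm (1.0 is 40 mm), a list of three; "twist": the turn about the tool's z in units of 6 degrees (1.0 is 6 degrees); "claw": the opening in per cent of the stroke, from 0 (shut) to 100 (fully open). A call has 1 to 20 rows; each row shifts and turns the commanded pose from where the row before left it, along the tool's axes as they then stand; what a row does not reach is not made up. A row lasts 1/12 s, in which the tool goes at most 41.7 mm and 7.16 degrees, less where a joint would pass 70% of its speed; a pose out of reach is approached as far as the arm can. A call is refused whole if a number of a shift passes 1 or a number of a turn 1, either way. A call with a gripper value outside its range is refused whole. The fingers move at their own pace and stop on an object; FORCE is the grip in N (left out, the last holds). Time passes only in rows, so rows that do not move let the fingers close. It gives the time, the measured TCP pose, the force and the opening at its end, in the units of the state.
- r.get_state(): the state, without advancing time (a new reading comes with each control period).
- r.snapshot(name): name is "scene" or "side" or "wrist"; returns a dict with "img" (400x640x3 uint8, red, green, blue), "fx", "fy", "cx", "cy" (pixels), "origin" and "rotation" of the camera in the world; the wrist camera has in their place "T_tool_cam" (4x4, takes a point from camera to tool coordinates, whose origin is the TCP and whose axes are the flange's). Camera axes: x right, y up, looking along -z (the intrinsics and any distortion apply to the point x, -y, -z); pixel columns grow to the right and rows downward; lengths in m; the calibration is good to about 2 mm. A picture is of the moment at which its call begins: read the wrist's pose just before it. There is no depth.
- r.finish_job(): hands the job in, once; it reports no verdict.
Trained networks look in the newest picture that a camera, given by its name, has taken for a name from the list of things; names that differ only in an ending like _2 or _b are one class to them, and where a whole thing is asked for, a point or a joint stands for the part that bears it (a point fixed in the world has none). Each returns a list of dicts, best first, with "confidence" (0 to 1); they miss things now and then, are a little off and sometimes report something else, mostly with a low value. They report only what shows in the picture. A call takes as long as a camera call. They do not tell look-alikes from the thing itself.
- r.spot_in(label, camera): "rect" ([left, top, right, bottom] in pixels, round what is visible of it).
- r.spot_point(label, camera): "location" ([row, column] in pixels: a listed point, or the origin of a listed thing).
The state is a dict: "clock": time; "q": joint angles; "qd": joint speeds; "joint_torque": joint torques, N m; "tool_pos": TCP position; "eef_rot": TCP orientation; "contact_force": force on the tool from outside, world axes, zero at the start; "moment": the same for the moment, N m; "opening": opening from 0.0 (shut) to 1.0 (fully open).
Only numpy, scipy, OpenCV 4.12 (cv2) and the standard library are available. Lean on these libraries where they do the work, as an engineer would, in place of code of your own. Each camera call takes 0.05 s, during which the arm holds its last target. There are 200 camera calls.

## Task

The watch case is polished: with your fingertips push the marker paddle of its tray (the tray holding the round watch case) over its hinge, so that it lies fully down on the other side with the bar face up instead of the ring face. Only push it, gently, and do not pinch it; do not shift or lift the tray, and leave the other tray with its marker, the parts in the trays and the polishing sticks as they are. Finish with the hand clear.

Things in the scene. Friction and masses are not known exactly. Their poses are not given: they have to be found in the camera images.
- case_tray: Loose steel tray, about 0.9 kg, 180 (x) by 200 mm (y), holding the round watch case: this is the tray whose marker is to be flipped. Origin: centre of its underside; z up. Tray part, rim 22 mm high, floor 4 mm thick: x -30 to +90 mm. On the flat strip at x -90 to -30 mm (6 mm high) stands its flip marker. Two rest rods, 3 mm radius, 86 mm high, at x -41, y +30 and -30 mm; otherwise the space under the paddle is free.
- case_hinge (a point): Middle of the marker's hinge: x -60, y 0, z +92 mm in the tray frame, axes parallel to the tray's. The hinge axis is level, along x. It runs between two posts 6 mm (x) by 14 mm (y), 100 mm high, 29 mm either side along x.
- case_flip (a joint): Paddle angle, rad: 0 = level towards the tray's +y, ring face up; pi/2 = straight up; pi = level towards the tray's -y, bar face up. Stops at 0 and pi; starts between 0 and 0.25. The hinge is stiff (0.04 N m of friction, more than the paddle's weight): the paddle stays where it is left and does not fall by itself; about 1 N at the free edge turns it.
- case_paddle: Aluminium marker paddle, a flat plate: 46 mm wide along the hinge (x -23 to 23), 4 mm thick (z -2 to 2), y 4 to 85 mm. Origin in the hinge; y points to the free edge, z out of the ring face. One face has a raised ring about 32 mm across, the other a raised bar 56 mm long, of the same dark steel, 1.4 mm proud.
- case_edge (a point): Middle of the paddle's free edge (85 mm from the hinge); axes as the paddle's.
- bar_tray: Loose steel tray, about 0.9 kg, 180 (x) by 200 mm (y), holding the oblong clasp blank: the tray to leave alone. Origin: centre of its underside; z up. Tray part, rim 22 mm high, floor 4 mm thick: x -30 to +90 mm. On the flat strip at x -90 to -30 mm (6 mm high) stands its flip marker. Two rest rods, 3 mm radius, 86 mm high, at x -41, y +30 and -30 mm; otherwise the space under the paddle is free.
- bar_hinge (a point): Middle of the marker's hinge: x -60, y 0, z +92 mm in the tray frame, axes parallel to the tray's. The hinge axis is level, along x. It runs between two posts 6 mm (x) by 14 mm (y), 100 mm high, 29 mm either side along x.
- bar_flip (a joint): Paddle angle, rad: 0 = level towards the tray's +y, ring face up; pi/2 = straight up; pi = level towards the tray's -y, bar face up. Stops at 0 and pi; starts between 0 and 0.25. The hinge is stiff (0.04 N m of friction, more than the paddle's weight): the paddle stays where it is left and does not fall by itself; about 1 N at the free edge turns it.
- bar_paddle: Aluminium marker paddle, a flat plate: 46 mm wide along the hinge (x -23 to 23), 4 mm thick (z -2 to 2), y 4 to 85 mm. Origin in the hinge; y points to the free edge, z out of the ring face. One face has a raised ring about 32 mm across, the other a raised bar 56 mm long, of the same dark steel, 1.4 mm proud.
- bar_edge (a point): Middle of the paddle's free edge (85 mm from the hinge); axes as the paddle's.
- watch_case: Round steel watch case, 42 mm across and 11 mm high, with four short lugs and a white dial; lies loose in its tray. Origin: centre of the underside.
- clasp_blank: Plain steel bar 18 x 65 x 10 mm lying loose in the other tray. Origin: centre of the underside.
- stick_a: Stick of polishing compound, a cylinder 34 mm across and 85 mm high standing upright on the bench beyond the trays. Origin: centre of the underside.
- stick_b: Stick of polishing compound, a cylinder 34 mm across and 85 mm high standing upright on the bench beyond the trays. Origin: centre of the underside.
Not all that is in view belongs to the job. Of the things that look like the watch_case, take the one that is farthest to the robot's left at the start.

How it is judged:
At the end, for the whole second after the job is handed in: The paddle of the watch case's tray lies bar face up within 0.12 rad of its far stop, at rest; that tray is flat and within 30 mm of its start, the case in it (40 mm); the other tray, its paddle edge and the sticks within 20 mm, the blank within 30 mm, of their starts (value of joint case_flip above 3.02 rad and velocity of joint case_flip between -0.05 and 0.05 rad/s and distance of each of case_tray, clasp_blank from where it was at the start of the episode below 0.03 m and angle between case_tray's own z axis and vertical below 0.06 rad and linear speed of case_tray below 0.02 m/s and z of watch_case in the frame of case_tray below 0.012 m and distance of watch_case from where it was at the start of the episode below 0.04 m and distance of each of bar_edge, bar_tray, stick_a, stick_b from where it was at the start of the episode below 0.02 m); the robot touches nothing.
It fails at once if the watch case's tray is lifted, tipped or shoved more than 30 mm (distance of case_tray from where it was at the start of the episode above 0.03 m or height (world z) of case_tray above 0.01 m or angle between case_tray's own z axis and vertical above 0.1 rad).
It fails at once if the paddle is pinched or forced (over 35 N from the fingers) (contact force between the fingers and case_paddle above 35 N).
It fails at once if the watch case is moved more than 40 mm or lifted more than 10 mm (distance of watch_case from where it was at the start of the episode above 0.04 m or height (world z) of watch_case above 0.014 m).
It fails at once if the other tray, its marker or its part is disturbed (distance of any of bar_tray, bar_edge from where it was at the start of the episode above 0.02 m or distance of clasp_blank from where it was at the start of the episode above 0.03 m).
It fails at once if a polishing stick is moved more than 20 mm or knocked over (distance of any of stick_a, stick_b from where it was at the start of the episode above 0.02 m or angle between any of stick_a, stick_b's own z axis and vertical above 0.3 rad).
It also fails if it takes over 54 s, if anything falls off the work surface, if the arm or the gripper's body presses on something with over 40 N, if the wrist force passes 120 N, or if a joint passes its speed limit or range.

## Working session

There is one attempt and no reset: what is moved stays moved. The work goes in short steps, Python scripts to look and compute and a shell command to move; the robot and the scene stay as the last step left them, time stands still between calls to the robot, and variables do not carry over. Pictures are saved under pics/ and viewed, about 8 in all and at most 12, crops included, and the job is handed in when it is done.

```bash
mkdir -p pics; cat > h.py <<'E'
import numpy as np, cv2
from plant import r
def ray(s,row,col):
    d=np.array([(col-s['cx'])/s['fx'],-(row-s['cy'])/s['fy'],-1.]); R=np.array(s['rotation']); return np.array(s['origin']),R@d
def atz(s,row,col,z):
    o,d=ray(s,row,col); return o+d*(z-o[2])/d[2]
def proj(s,p):
    c=np.array(s['rotation']).T@(np.array(p)-np.array(s['origin'])); return (s['cy']-s['fy']*c[1]/-c[2], s['cx']+s['fx']*c[0]/-c[2])
E
python3 - <<'E'
from h import *
st=r.get_state(); print(st['clock'],st['tool_pos'],st['eef_rot'],st['opening'])
for c in ['scene','side']:
    s=r.snapshot(c); cv2.imwrite(f'pics/{c}0.png',s['img'][:,:,::-1])
    print(c,[k for k in s],np.round(s['origin'],3),s['fx'])
    for l,z in [('case_tray',0),('bar_tray',0),('case_hinge',.092),('case_edge',.1),('bar_edge',.1),('bar_hinge',.092),('watch_case',.004),('clasp_blank',.004),('stick_a',0)]:
        for d in r.spot_point(l,c)[:4]:
            print(l,round(d['confidence'],2),np.round(d['location']),np.round(atz(s,*d['location'],z),3))
E
```

```text
0.0 [0.27991106 0.55810905 0.23791293] [ 2.30254607e-01  9.73129992e-01 -9.03650956e-04 -1.31856767e-04] 0.9997630343777144
scene ['img', 'fx', 'fy', 'cx', 'cy', 'origin', 'rotation'] [ 0.979 -0.453  0.597] 381.2558296688854Traceback (most recent call last):
  File "<stdin>", line 8, in <module>
  File "h.py", line 6, in atz
    o,d=ray(s,row,col); return o+d*(z-o[2])/d[2]
        ~~~^^^^^^^^^^^
  File "h.py", line 4, in ray
    d=np.array([(col-s['cx'])/s['fx'],-(row-s['cy'])/s['fy'],-1.]); R=np.array(s['rotation']); return np.array(s['origin']),R@d
                                                                                                                            ~^~
ValueError: matmul: Input operand 1 has a mismatch in its core dimension 0, with gufunc signature (n?,k),(k,m?)->(n?,m?) (size 3 is different from 4)
```

```bash
cat > h.py <<'E'
import numpy as np, cv2
from scipy.spatial.transform import Rotation as Ro
from plant import r
def Rm(s): return Ro.from_quat(s['rotation']).as_matrix()
def atz(s,row,col,z):
    d=Rm(s)@np.array([(col-s['cx'])/s['fx'],-(row-s['cy'])/s['fy'],-1.]); o=np.array(s['origin'])
    return o+d*(z-o[2])/d[2]
def proj(s,p):
    c=Rm(s).T@(np.array(p)-np.array(s['origin'])); return np.array([s['cy']+s['fy']*c[1]/c[2], s['cx']-s['fx']*c[0]/c[2]])
E
python3 - <<'E'
from h import *
for c in ['scene','side']:
    s=r.snapshot(c); cv2.imwrite(f'pics/{c}0.png',s['img'][:,:,::-1])
    print(c,np.round(s['origin'],3),s['rotation'],s['fx'])
    for l,z in [('case_tray',0),('bar_tray',0),('case_hinge',.092),('case_edge',.1),('bar_edge',.1),('bar_hinge',.092),('watch_case',.004),('clasp_blank',.004),('stick_a',0)]:
        for d in r.spot_point(l,c)[:4]:
            print(l,round(d['confidence'],2),np.round(d['location']),np.round(atz(s,*d['location'],z),3))
E
```

```text
scene [ 0.979 -0.453  0.597] [0.41334298 0.14299751 0.30194507 0.84707052] 381.2558296688854
case_tray 0.87 [198. 357.] [0.573 0.213 0.   ]
bar_tray 0.62 [280. 225.] [ 0.522 -0.178  0.   ]
bar_tray 0.2 [161. 340.] [0.435 0.328 0.   ]
case_hinge 0.79 [162. 340.] [0.522 0.204 0.092]
case_hinge 0.27 [199. 358.] [0.64  0.109 0.092]
case_edge 0.9 [145. 357.] [0.515 0.288 0.1  ]
bar_edge 0.7 [205. 227.] [ 0.446 -0.09   0.1  ]
bar_hinge 0.8 [235. 197.] [ 0.466 -0.182  0.092]
watch_case 0.8 [226. 303.] [0.538 0.042 0.004]
watch_case 0.7 [254. 345.] [0.668 0.03  0.004]
watch_case 0.53 [202. 360.] [0.59  0.202 0.004]
watch_case 0.51 [205. 268.] [0.422 0.044 0.004]
clasp_blank 0.86 [290. 230.] [ 0.552 -0.189  0.004]
stick_a 0.74 [268. 384.] [0.752 0.053 0.   ]
stick_a 0.58 [336. 322.] [ 0.75  -0.152  0.   ]
side [0.528 0.736 0.576] [-0.01585489  0.46024572  0.8863107  -0.04874258] 448.6987136999825
case_tray 0.97 [298. 318.] [0.572 0.203 0.   ]
bar_tray 0.74 [184. 360.] [ 0.511 -0.168  0.   ]
case_hinge 0.96 [265. 355.] [0.515 0.213 0.092]
case_edge 0.77 [300. 350.] [0.519 0.293 0.1  ]
bar_edge 0.55 [162. 390.] [ 0.453 -0.106  0.1  ]
bar_edge 0.49 [232. 238.] [0.714 0.163 0.1  ]
bar_hinge 0.82 [149. 384.] [ 0.462 -0.178  0.092]
bar_hinge 0.69 [264. 357.] [0.512 0.21  0.092]
watch_case 0.94 [299. 309.] [0.587 0.21  0.004]
watch_case 0.81 [230. 278.] [0.671 0.033 0.004]
watch_case 0.76 [238. 341.] [0.542 0.04  0.004]
watch_case 0.54 [250. 403.] [0.421 0.062 0.004]
clasp_blank 0.59 [175. 345.] [ 0.548 -0.198  0.004]
stick_a 0.84 [236. 238.] [0.748 0.056 0.   ]
stick_a 0.65 [183. 257.] [ 0.753 -0.143  0.   ]
stick_a 0.55 [264. 357.] [0.51  0.109 0.   ]
stick_a 0.46 [300. 318.] [0.571 0.206 0.   ]
```

View pics/scene0.png

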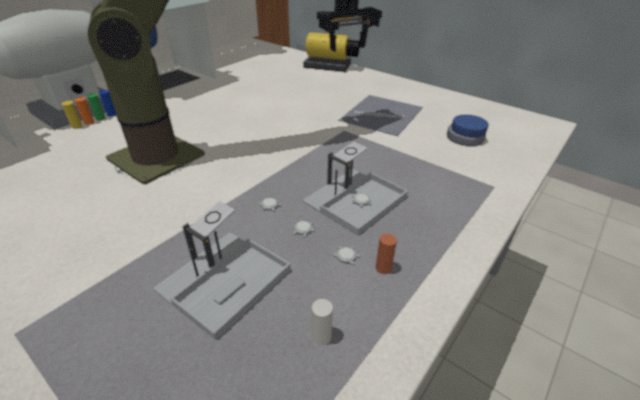

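View pics/side0.png

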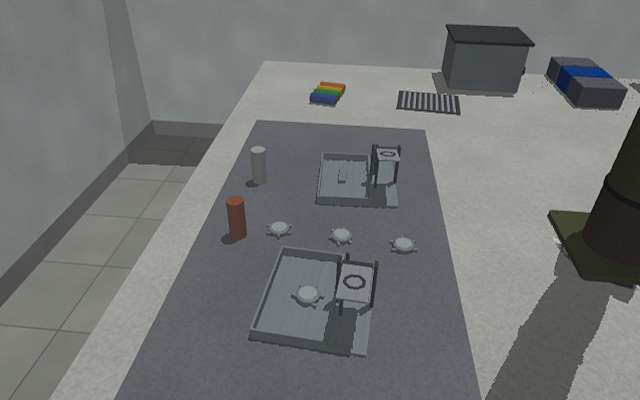

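```bash
python3 - <<'E'
import cv2
a=cv2.imread('pics/side0.png')[235:365,240:390]; b=cv2.imread('pics/scene0.png')[135:235,290:415]
a=cv2.resize(a,None,fx=4,fy=4,interpolation=cv2.INTER_CUBIC)
cv2.imwrite('pics/c1.png',a); b=cv2.resize(b,None,fx=6,fy=6,interpolation=cv2.INTER_CUBIC); cv2.imwrite('pics/c2.png',b)
E
```

```text
(no output)
```

View pics/c1.png

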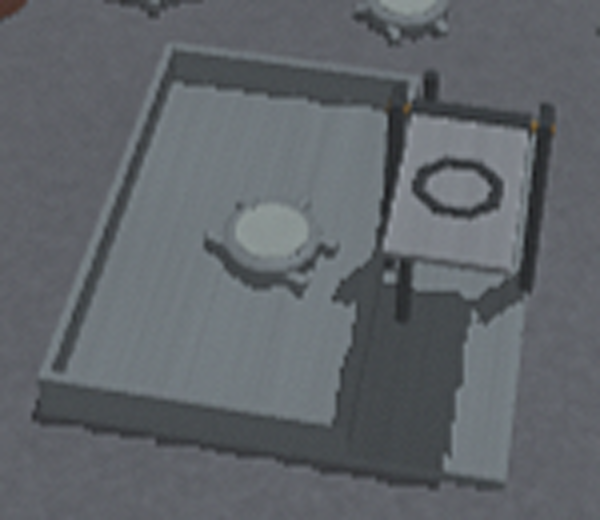

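View pics/c2.png

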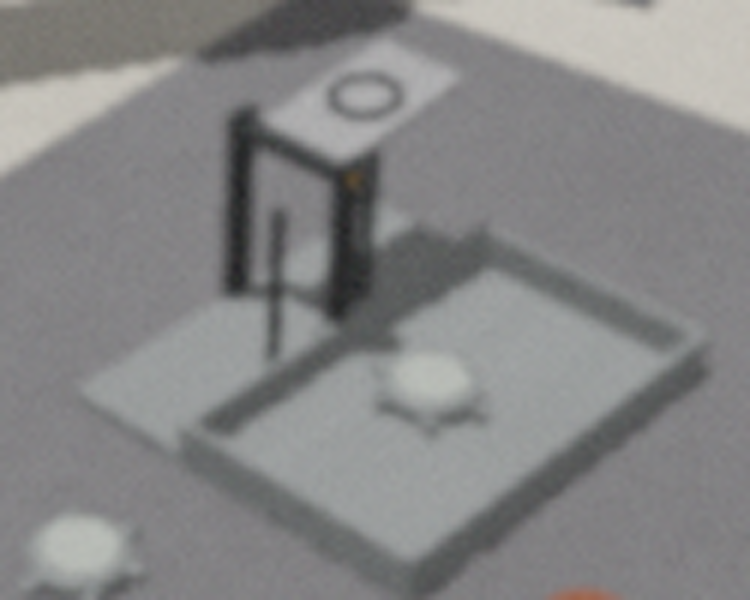

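```bash
python3 - <<'E'
from h import *
from scipy.optimize import least_squares
S={c:r.snapshot(c) for c in('side','scene')}
T=[('side',282,246.25,(90,-100,22)),('side',250.5,330,(90,100,22)),('side',366.25,356.25,(-90,100,4)),('side',343.75,255,(-30,-100,22)),
('scene',303.3,199.7,(-90,-100,6)),('scene',358.7,228.3,(90,-100,22)),('scene',407.5,191.3,(90,100,22))]
P=[('side',336.25,300,(23,85)),('side',367,302.5,(-23,85)),('side',342.5,263.25,(23,4)),('side',373.25,267,(-23,4)),
('scene',333,154.7,(-23,4)),('scene',346.7,162.5,(23,4)),('scene',366.7,147,(23,85)),('scene',354.7,141.3,(-23,85))]
def res(v):
    x,y,a,t=v[:4]; R=Ro.from_euler('z',a).as_matrix(); o=[]
    L=[(c,u,w,np.array(p)) for c,u,w,p in T]+[(c,u,w,np.array([-60+p[0],p[1]*np.cos(t)-2*np.sin(t),92+p[1]*np.sin(t)+2*np.cos(t)])) for c,u,w,p in P]
    for c,u,w,p in L: o+=list(proj(S[c],R@(p/1000)+[x,y,0])-[w,u])
    return np.array(o)
f=least_squares(res,[.573,.208,0,.1],loss='soft_l1'); print(f.x,np.round(res(f.x).reshape(-1,2),1).tolist())
x,y,a,t=f.x;R=Ro.from_euler('z',a).as_matrix()
for n,p in dict(hinge=(-60,0,92),edge=(-60,85*np.cos(t),92+85*np.sin(t))).items(): print(n,R@(np.array(p)/1000)+[x,y,0])
E
```

```text
[ 0.57106536  0.20684335 -0.07456064  0.07767672] [[-0.3, -0.9], [0.1, -1.1], [0.0, 0.1], [-0.8, 0.5], [-0.3, -1.3], [-0.4, -0.2], [-1.6, 0.1], [-1.3, -1.0], [0.9, 0.8], [0.3, 0.0], [0.5, -1.3], [0.0, -0.5], [-1.0, -0.2], [0.3, 0.1], [-0.1, -1.8]]
hinge [0.51123206 0.21131284 0.092     ]
edge [0.51754475 0.29582109 0.09859588]
```

```bash
python3 -m jog '[{"translation":[0,0,0],"twist":0.95,"claw":0},{"translation":[0,0,0],"twist":0.95,"claw":0},{"translation":[0,0,0],"twist":0.95,"claw":0},{"translation":[0,0,0],"twist":0.95,"claw":0},{"translation":[0,0,0],"twist":0.95,"claw":0},{"translation":[0,0,0],"twist":0.95,"claw":0},{"translation":[0,0,0],"twist":0.95,"claw":0},{"translation":[0,0,0],"twist":0.95,"claw":0},{"translation":[0,0,0],"twist":0.95,"claw":0},{"translation":[0,0,0],"twist":0.95,"claw":0},{"translation":[0,0,0],"twist":0.95,"claw":0},{"translation":[0,0,0],"twist":0.85,"claw":0}]' 10
cat >> h.py <<'E'
H=np.array([0.5112,0.2113,0.092]); A=-0.0746; RT=Ro.from_euler('z',A).as_matrix()
def where():
    s=r.get_state(); R=Ro.from_quat(s['eef_rot']).as_matrix(); p=np.array(s['tool_pos'])
    print('t',round(s['clock'],2),'hinge-frame mm',np.round(1e3*RT.T@(p-H),1),'tooly deg',np.round(np.degrees(np.arctan2(R[1,1],R[0,1])),1),'tilt',np.round(R[:,2],3),'F tray',np.round(RT.T@np.array(s['contact_force']),2),'open',round(s['opening'],2)); return p,R
E
python3 -c "
from h import *
p,R=where(); print((R.T@(H+RT@np.array([0,.13,.07])-p))/.04)"
```

```text
clock: 2.2
tool_pos: [0.28, 0.5588, 0.2388]
eef_rot: [0.735, 0.678, 0.0, -0.0]
contact_force: [0.8, -0.4, 0.4]
opening: 0.113
t 2.2 hinge-frame mm [-256.4  329.3  146.8] tooly deg -4.7 tilt [-0.  0. -1.] F tray [ 0.85 -0.33  0.42] open 0.11
[-4.93547454  6.44803894  1.9176577 ]
```

```bash
python3 -m jog '[{"translation":[-0.45,0.58,0.17],"twist":0,"claw":0},{"translation":[-0.45,0.58,0.17],"twist":0,"claw":0},{"translation":[-0.45,0.58,0.17],"twist":0,"claw":0},{"translation":[-0.45,0.58,0.17],"twist":0,"claw":0},{"translation":[-0.45,0.58,0.17],"twist":0,"claw":0},{"translation":[-0.45,0.58,0.17],"twist":0,"claw":0},{"translation":[-0.45,0.58,0.17],"twist":0,"claw":0},{"translation":[-0.45,0.58,0.17],"twist":0,"claw":0},{"translation":[-0.45,0.58,0.17],"twist":0,"claw":0},{"translation":[-0.45,0.58,0.17],"twist":0,"claw":0},{"translation":[-0.45,0.58,0.2],"twist":0,"claw":0},{"translation":[0,0,0],"twist":0,"claw":0},{"translation":[0,0,0],"twist":0,"claw":0}]'
python3 - <<'E'
from h import *
p,R=where(); print((R.T@(H+RT@np.array([0,.13,.07])-p))/.04)
s=r.snapshot('wrist'); im=s['img'][:,:,::-1]; 
w=r.snapshot('side'); im2=cv2.resize(w['img'][150:370,240:440,::-1],None,fx=2,fy=2)
c=np.zeros((400+0,640,3),np.uint8); cv2.imwrite('pics/w1.png',im)
cv2.imwrite('pics/w1.png',np.hstack([cv2.resize(im,(480,300)),cv2.resize(im2,(273,300))]))
E
```

```text
clock: 3.28
tool_pos: [0.5208, 0.3393, 0.1622]
eef_rot: [0.735, 0.678, -0.0, 0.001]
contact_force: [-1.5, 0.3, 0.1]
opening: 0.002
t 3.28 hinge-frame mm [  0.  128.3  70.2] tooly deg -4.7 tilt [ 0.    -0.001 -1.   ] F tray [-1.49  0.2   0.06] open 0.0
[ 0.04219323 -0.00111117  0.00613183]
```

View pics/w1.png

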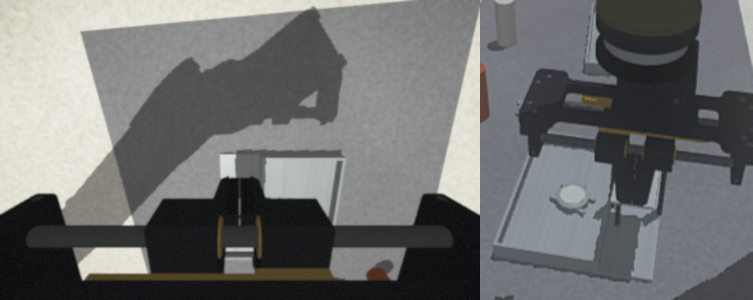

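```bash
python3 -m jog '[{"translation":[0,0,0.5],"twist":0,"claw":0},{"translation":[0,0,0.5],"twist":0,"claw":0},{"translation":[0,0,0.5],"twist":0,"claw":0},{"translation":[0,0,0.5],"twist":0,"claw":0},{"translation":[-0.35,0,0],"twist":0,"claw":0},{"translation":[-0.35,0,0],"twist":0,"claw":0},{"translation":[0,0,0],"twist":0,"claw":0},{"translation":[0,0,0],"twist":0,"claw":0},{"translation":[0,0,0],"twist":0,"claw":0}]'
python3 -c "
from h import *
where()"
```

```text
clock: 4.13
tool_pos: [0.5168, 0.316, 0.0833]
eef_rot: [0.733, 0.68, 0.001, -0.001]
contact_force: [0.2, 0.3, 0.1]
opening: 0.005
t 4.13 hinge-frame mm [ -2.2 104.9  -8.7] tooly deg -4.3 tilt [ 0.001  0.002 -1.   ] F tray [0.13 0.35 0.1 ] open 0.01
```

```bash
M='import h;h.where()'; python3 -m jog '[{"translation":[-0.05,0.05,0],"twist":0,"claw":0},{"translation":[-0.05,0,0],"twist":0,"claw":0},{"translation":[0,0,0],"twist":0,"claw":0},{"translation":[0,0,0],"twist":0,"claw":0}]'; python3 -c "$M"
python3 -m jog '[{"translation":[-0.05,0,0],"twist":0,"claw":0},{"translation":[-0.05,0,0],"twist":0,"claw":0},{"translation":[0,0,0],"twist":0,"claw":0},{"translation":[0,0,0],"twist":0,"claw":0}]'; python3 -c "$M"
python3 -c "
from h import *
s=r.snapshot('side'); cv2.imwrite('pics/s2.png',cv2.resize(s['img'][230:370,260:400,::-1],None,fx=4,fy=4,interpolation=cv2.INTER_CUBIC))"
```

```text
clock: 4.47
tool_pos: [0.5189, 0.3097, 0.0828]
eef_rot: [0.734, 0.679, 0.0, -0.0]
contact_force: [0.0, 0.6, 0.0]
opening: 0.005
t 4.47 hinge-frame mm [ 0.3 98.7 -9.2] tooly deg -4.4 tilt [ 0.  0. -1.] F tray [-0.03  0.57  0.01] open 0.01
clock: 4.8
tool_pos: [0.5185, 0.3053, 0.0827]
eef_rot: [0.734, 0.679, -0.0, 0.0]
contact_force: [-0.1, -0.4, 0.2]
opening: 0.006
t 4.8 hinge-frame mm [ 0.3 94.3 -9.3] tooly deg -4.4 tilt [-0. -0. -1.] F tray [-0.03 -0.42  0.24] open 0.01
```

View pics/s2.png

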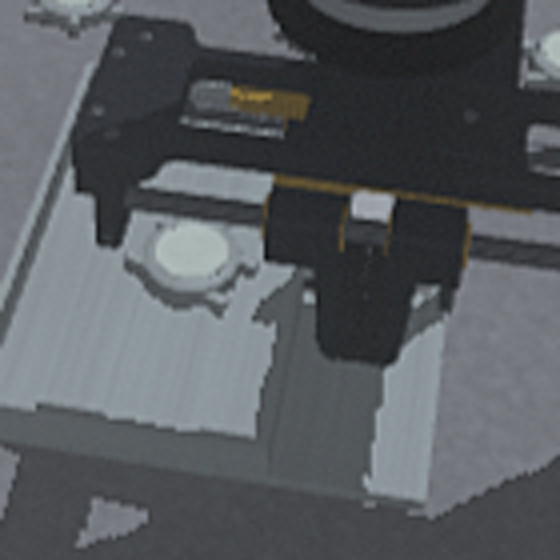

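```bash
M='import h;h.where()'; for i in 1; do python3 -m jog '[{"translation":[-0.04,0,0],"twist":0,"claw":0},{"translation":[0,0,0],"twist":0,"claw":0},{"translation":[0,0,0],"twist":0,"claw":0}]'>/dev/null; python3 -c "$M"; python3 -m jog '[{"translation":[-0.04,0,0],"twist":0,"claw":0},{"translation":[0,0,0],"twist":0,"claw":0},{"translation":[0,0,0],"twist":0,"claw":0}]'>/dev/null; python3 -c "$M"; done
```

```text
t 5.1 hinge-frame mm [ 0.2 93.6 -9.2] tooly deg -4.4 tilt [ 0.     0.001 -1.   ] F tray [-0.35  1.66 -0.28] open 0.01
t 5.35 hinge-frame mm [-0.1 92.5 -9.2] tooly deg -4.4 tilt [ 0.     0.002 -1.   ] F tray [-0.45  4.33  1.18] open 0.0
```

```bash
M='import h;h.where()'; python3 -m jog '[{"translation":[0,0,-0.1],"twist":0,"claw":0},{"translation":[0,0,-0.1],"twist":0,"claw":0},{"translation":[0,0,0],"twist":0,"claw":0}]'>/dev/null; python3 -c "$M";  python3 -m jog '[{"translation":[0,0,-0.1],"twist":0,"claw":0},{"translation":[0,0,-0.1],"twist":0,"claw":0},{"translation":[0,0,0],"twist":0,"claw":0}]'>/dev/null; python3 -c "$M
from h import *
s=r.snapshot('scene'); cv2.imwrite('pics/s3.png',cv2.resize(s['img'][115:235,290:415,::-1],None,fx=5,fy=5,interpolation=cv2.INTER_CUBIC))"
```

```text
t 5.6 hinge-frame mm [ 0.3 91.1 -0.4] tooly deg -4.4 tilt [ 0. -0. -1.] F tray [-2.21  2.71  1.92] open 0.0
t 5.85 hinge-frame mm [ 1.1 90.3  7.6] tooly deg -4.5 tilt [ 0.001 -0.001 -1.   ] F tray [0.81 0.01 0.79] open 0.0
```

View pics/s3.png

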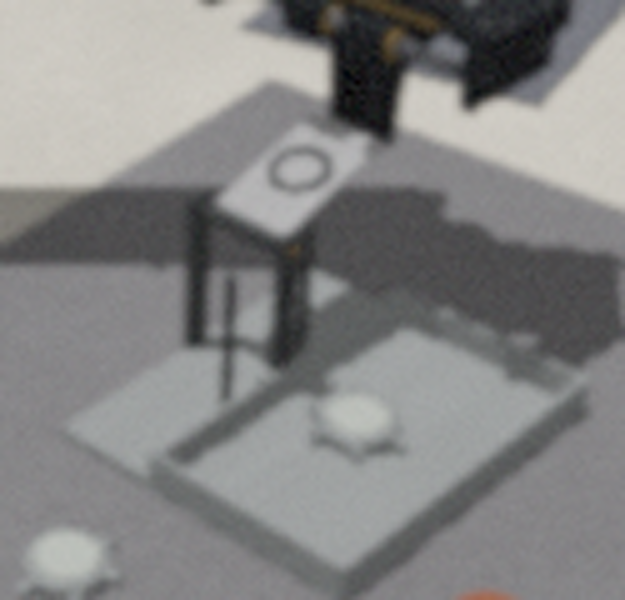

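```bash
M='import h;h.where()'; python3 -m jog '[{"translation":[-0.07,0,-0.1],"twist":0,"claw":0},{"translation":[-0.05,0,-0.1],"twist":0,"claw":0},{"translation":[-0.05,-0.02,-0.1],"twist":0,"claw":0},{"translation":[-0.05,0,-0.1],"twist":0,"claw":0},{"translation":[0,0,0],"twist":0,"claw":0}]'>/dev/null; python3 -c "$M"
python3 -c "
from h import *
for c in('side','scene'):
  s=r.snapshot(c)
  for t in np.arange(0,1.6,.2): print(c,round(t,1),np.round(proj(s,H+RT@np.array([0,.085*np.cos(t),.085*np.sin(t)]))),end=' ')
  print([(d['location'],d['confidence']) for d in r.spot_point('case_edge',c)])"
```

```text
t 6.32 hinge-frame mm [ 0.1 83.  24.1] tooly deg -4.4 tilt [ 0.002  0.002 -1.   ] F tray [0.65 3.09 2.94] open 0.01
side 0.0 [305. 351.] side 0.2 [296. 352.] side 0.4 [285. 353.] side 0.6 [274. 354.] side 0.8 [261. 356.] side 1.0 [249. 357.] side 1.2 [238. 359.] side 1.4 [229. 360.] []
scene 0.0 [147. 360.] scene 0.2 [142. 360.] scene 0.4 [137. 359.] scene 0.6 [133. 357.] scene 0.8 [129. 355.] scene 1.0 [127. 352.] scene 1.2 [127. 348.] scene 1.4 [127. 344.] [([135.4, 359.2], 0.85), ([281.4, 222.3], 0.69)]
```

```bash
M='import h;h.where()'; python3 -m jog '[{"translation":[-0.07,0,-0.12],"twist":0,"claw":0},{"translation":[-0.08,0,-0.11],"twist":0,"claw":0},{"translation":[-0.09,0,-0.1],"twist":0,"claw":0},{"translation":[-0.1,0,-0.1],"twist":0,"claw":0}]'>/dev/null; python3 -c "$M"
python3 -m jog '[{"translation":[-0.1,0,-0.1],"twist":0,"claw":0},{"translation":[-0.1,0,-0.09],"twist":0,"claw":0},{"translation":[-0.1,0,-0.06],"twist":0,"claw":0},{"translation":[-0.1,0,0],"twist":0,"claw":0}]'>/dev/null; python3 -c "$M"
python3 -m jog '[{"translation":[-0.12,0,0],"twist":0,"claw":0},{"translation":[-0.12,0,0],"twist":0,"claw":0},{"translation":[-0.12,0,0],"twist":0,"claw":0},{"translation":[-0.12,0,0],"twist":0,"claw":0}]'>/dev/null; python3 -c "$M
from h import *
print([(d['location'],d['confidence']) for c in ['scene'] if r.snapshot(c) is not None for d in r.spot_point('case_edge',c)])"
```

```text
t 6.85 hinge-frame mm [-0.8 70.3 40.7] tooly deg -4.4 tilt [ 0.     0.002 -1.   ] F tray [0.34 7.59 3.92] open 0.01
t 7.18 hinge-frame mm [-1.  51.1 50.1] tooly deg -4.5 tilt [-0.001 -0.002 -1.   ] F tray [0.19 1.19 1.5 ] open 0.0
t 7.52 hinge-frame mm [-1.  32.5 49.5] tooly deg -4.5 tilt [-0.001 -0.001 -1.   ] F tray [0.8  0.36 1.04] open 0.0
[([127.8, 342.1], 0.94)]
```

```bash
M='import h;h.where()'; python3 -m jog '[{"translation":[-0.15,0,0],"twist":0,"claw":0},{"translation":[-0.15,0,0],"twist":0,"claw":0},{"translation":[-0.15,0.02,0],"twist":0,"claw":0},{"translation":[-0.15,0,0],"twist":0,"claw":0},{"translation":[-0.15,0,0],"twist":0,"claw":0}]'>/dev/null; python3 -c "$M"
python3 -m jog '[{"translation":[-0.15,0,0],"twist":0,"claw":0},{"translation":[-0.15,0,0],"twist":0,"claw":0},{"translation":[-0.15,0,0],"twist":0,"claw":0},{"translation":[-0.15,0,0],"twist":0,"claw":0},{"translation":[-0.1,0,0],"twist":0,"claw":0}]'>/dev/null; python3 -c "$M"
python3 -m jog '[{"translation":[-0.1,0,0.1],"twist":0,"claw":0},{"translation":[-0.1,0,0.1],"twist":0,"claw":0},{"translation":[-0.1,0,0.1],"twist":0,"claw":0},{"translation":[0,0,0],"twist":0,"claw":0}]'>/dev/null; python3 -c "$M
from h import *
s=r.snapshot('scene');print([(d['location'],d['confidence']) for d in r.spot_point('case_edge','scene')])
for t in np.arange(1.6,3.2,.2): print(round(t,1),np.round(proj(s,H+RT@np.array([0,.085*np.cos(t),.085*np.sin(t)]))),end=' ')
"
```

```text
t 8.03 hinge-frame mm [ 0.1  3.  49.9] tooly deg -4.4 tilt [ 0. -0. -1.] F tray [ 0.45  1.45 -0.61] open 0.01
t 8.45 hinge-frame mm [ -0.1 -25.4  49.9] tooly deg -4.5 tilt [-0. -0. -1.] F tray [ 0.95  0.25 -0.39] open 0.0
t 8.78 hinge-frame mm [ -0.6 -37.7  36.9] tooly deg -4.5 tilt [-0.002 -0.001 -1.   ] F tray [0.24 0.1  0.44] open 0.01
[([154.7, 318.2], 0.4)]
1.6 [129. 339.] 1.8 [132. 334.] 2.0 [137. 330.] 2.2 [142. 325.] 2.4 [149. 322.] 2.6 [155. 318.] 2.8 [162. 316.] 3.0 [169. 315.]
```

```bash
M='import h;h.where()'; python3 -m jog '[{"translation":[-0.09,0.01,0.12],"twist":0,"claw":0},{"translation":[-0.08,0,0.12],"twist":0,"claw":0},{"translation":[-0.08,0,0.13],"twist":0,"claw":0},{"translation":[0,0,0],"twist":0,"claw":0}]'>/dev/null; python3 -c "$M"
python3 -m jog '[{"translation":[-0.05,0,0.1],"twist":0,"claw":0},{"translation":[-0.05,0,0.1],"twist":0,"claw":0},{"translation":[-0.05,0,0.1],"twist":0,"claw":0},{"translation":[0,0,0],"twist":0,"claw":0}]'>/dev/null; python3 -c "$M"
```

```text
t 9.22 hinge-frame mm [ -0.3 -47.6  22. ] tooly deg -4.5 tilt [-0.002 -0.001 -1.   ] F tray [-0.12 -0.26  0.14] open 0.01
t 9.55 hinge-frame mm [ -0.1 -53.1  10.3] tooly deg -4.5 tilt [-0.001 -0.001 -1.   ] F tray [-0.49 -0.08 -0.05] open 0.01
```

```bash
M='import h;h.where()'; python3 -m jog '[{"translation":[0,0,0.04],"twist":0,"claw":0},{"translation":[0,0,0.04],"twist":0,"claw":0},{"translation":[0,0,0],"twist":0,"claw":0},{"translation":[0,0,0],"twist":0,"claw":0}]'>/dev/null; python3 -c "$M"; python3 -m jog '[{"translation":[0,0,0.04],"twist":0,"claw":0},{"translation":[0,0,0],"twist":0,"claw":0},{"translation":[0,0,0],"twist":0,"claw":0}]'>/dev/null; python3 -c "$M"
```

```text
t 9.88 hinge-frame mm [  0.2 -52.1   7.9] tooly deg -4.4 tilt [ 0.  0. -1.] F tray [ 0.7  -0.62  0.23] open 0.01
t 10.13 hinge-frame mm [  0.3 -52.1   6.3] tooly deg -4.4 tilt [ 0.  0. -1.] F tray [0.71 0.06 0.04] open 0.0
```

```bash
M='import h;h.where()'; python3 -m jog '[{"translation":[0,0,0.04],"twist":0,"claw":0},{"translation":[0,0,0],"twist":0,"claw":0},{"translation":[0,0,0],"twist":0,"claw":0}]'>/dev/null; python3 -c "$M"; python3 -m jog '[{"translation":[0,0,0.03],"twist":0,"claw":0},{"translation":[0,0,0],"twist":0,"claw":0},{"translation":[0,0,0],"twist":0,"claw":0}]'>/dev/null; python3 -c "$M"
```

```text
t 10.38 hinge-frame mm [  0.2 -52.2   4.6] tooly deg -4.4 tilt [-0.  0. -1.] F tray [ 0.4  -0.55  0.64] open 0.01
t 10.63 hinge-frame mm [  0.2 -52.3   3.4] tooly deg -4.4 tilt [-0.  0. -1.] F tray [-0.94 -0.24  0.33] open 0.01
```

```bash
M='import h;h.where()'; python3 -m jog '[{"translation":[0,0,0.02],"twist":0,"claw":0},{"translation":[0,0,0],"twist":0,"claw":0},{"translation":[0,0,0],"twist":0,"claw":0}]'>/dev/null; python3 -c "$M"; python3 -m jog '[{"translation":[0,0,0.02],"twist":0,"claw":0},{"translation":[0,0,0],"twist":0,"claw":0},{"translation":[0,0,0],"twist":0,"claw":0}]'>/dev/null; python3 -c "$M"
```

```text
t 10.88 hinge-frame mm [  0.2 -52.2   2.7] tooly deg -4.4 tilt [-0.  0. -1.] F tray [-0.14 -0.58  0.05] open 0.0
t 11.13 hinge-frame mm [  0.3 -52.3   2.4] tooly deg -4.4 tilt [ 0.  0. -1.] F tray [-1.25  0.07  4.67] open 0.0
```

```bash
python3 -m jog '[{"translation":[0,0,-0.2],"twist":0,"claw":0},{"translation":[0,0,-0.6],"twist":0,"claw":0},{"translation":[0,0,-0.8],"twist":0,"claw":0},{"translation":[0,0,-0.8],"twist":0,"claw":0},{"translation":[0,0,-0.8],"twist":0,"claw":0},{"translation":[0.6,0,-0.6],"twist":0,"claw":0},{"translation":[0.9,0,0],"twist":0,"claw":0},{"translation":[0.9,0,0],"twist":0,"claw":0},{"translation":[0.9,0,0],"twist":0,"claw":0},{"translation":[0.9,0,0],"twist":0,"claw":0},{"translation":[0.9,0,0],"twist":0,"claw":0},{"translation":[0.9,0,0],"twist":0,"claw":0},{"translation":[0,0,0],"twist":0,"claw":0},{"translation":[0,0,0],"twist":0,"claw":0},{"translation":[0,0,0],"twist":0,"claw":0}]'
python3 - <<'E'
from h import *
where()
for c in ['scene','side']:
    s=r.snapshot(c); cv2.imwrite(f'pics/{c}9.png',s['img'][:,:,::-1])
    for l,z in [('case_tray',0),('bar_tray',0),('case_edge',.092),('bar_edge',.1),('watch_case',.004),('clasp_blank',.004),('stick_a',0)]:
        for d in r.spot_point(l,c)[:2]:
            print(c,l,round(d['confidence'],2),np.round(d['location']),np.round(atz(s,*d['location'],z),3))
    print('pred',[(t,np.round(proj(s,H+RT@np.array([0,.085*np.cos(t),.085*np.sin(t)])),1)) for t in (2.8,3.02,3.14)])
a=cv2.imread('pics/scene9.png')[120:250,280:430]; b=cv2.imread('pics/side9.png')[230:360,240:390]
cv2.imwrite('pics/f.png',cv2.resize(np.hstack([a,b]),(800,347),interpolation=cv2.INTER_CUBIC))
E
```

```text
clock: 12.38
tool_pos: [0.5261, 0.3973, 0.2459]
eef_rot: [0.734, 0.679, -0.001, 0.001]
contact_force: [0.1, -0.3, -0.8]
opening: 0.008
t 12.38 hinge-frame mm [  1.  186.6 153.9] tooly deg -4.5 tilt [-0.    -0.002 -1.   ] F tray [ 0.17 -0.28 -0.8 ] open 0.01
scene case_tray 0.72 [199. 355.] [0.572 0.208 0.   ]
scene bar_tray 0.88 [280. 223.] [ 0.52  -0.179  0.   ]
scene case_edge 0.81 [174. 316.] [0.51  0.125 0.092]
scene bar_edge 0.68 [204. 226.] [ 0.443 -0.088  0.1  ]
scene watch_case 0.76 [202. 270.] [0.418 0.055 0.004]
scene watch_case 0.62 [255. 349.] [0.677 0.034 0.004]
scene clasp_blank 0.86 [293. 226.] [ 0.552 -0.199  0.004]
scene stick_a 0.87 [266. 384.] [0.75  0.056 0.   ]
scene stick_a 0.76 [334. 322.] [ 0.748 -0.149  0.   ]
pred [(2.8, array([162.2, 316.3])), (3.02, array([169.5, 315. ])), (3.14, array([173.2, 314.8]))]
side case_tray 0.69 [299. 315.] [0.578 0.205 0.   ]
side watch_case 0.9 [296. 311.] [0.585 0.203 0.004]
side watch_case 0.62 [248. 400.] [0.426 0.058 0.004]
side stick_a 0.92 [232. 239.] [0.751 0.041 0.   ]
side stick_a 0.76 [180. 258.] [ 0.754 -0.155  0.   ]
pred [(2.8, array([220.1, 363.5])), (3.02, array([227.1, 362.9])), (3.14, array([231.5, 362.5]))]
```

View pics/f.png

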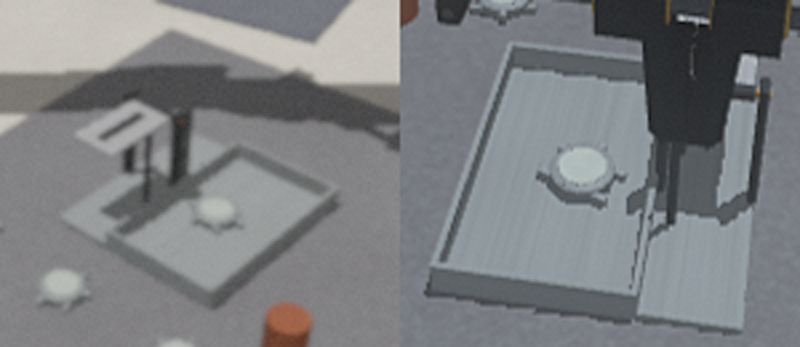

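```bash
python3 -c "
from plant import r
print(r.finish_job())"
```

```text
the job is handed in; nothing more can be done
None
```

I pushed the marker of the watch case's tray over its hinge. It now lies down on the far side with the bar face up, and the job is handed in.

**How it was done:** I used the shut fingertips only. I lifted the free edge by friction from its outer side, pushed the paddle past upright, then followed it down and pressed gently. The press stopped at the far stop with about 4.7 N. The highest force I read was about 8.5 N, but I read forces only at the end of each move, so a short peak in between would not show.

**Last checks:**
- **Paddle:** the picture shows the bar face up. The free edge is at row 174 in the scene view. The far stop predicts 173.2 and the 3.02 rad limit predicts 169.5.
- **Case tray:** in the scene view it reads within about 5 mm of its start.
- **Watch case:** it lies in its tray, about 7 mm from its first reading in the side view, which is about the detector's scatter.
- **Other tray, its marker edge, the blank and the sticks:** these read within about 15 mm of their first readings. The largest difference is a stick in the side view, which the scene view puts within 4 mm.
- **Hand:** it is clear, about 150 mm above the hinge.

**Not confirmed:** in the last side view the hand hid the paddle and the detector did not report the other tray or blank, so the paddle's final angle and their positions rest on the scene view alone.

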